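# Draw the chisel out of its guarded box

### The arm

A 7-joint arm with a two-finger parallel gripper is mounted at the origin on a cart in front of the work surface, level with it; the furniture and walls round the work are solid. World frame = base frame: x ahead of the robot, y to its left, z up, the work surface at z = 0. Lengths are in m, angles in rad, forces in N, time in s.
With the tool pointing down it reaches from about 0.4 to 0.85 m from the base axis. Payload 10.4 kg.
Tool frame: the origin (TCP) lies on the centre line of the jaws, within the pads' length; the fingertips stand r.tip_extent ahead of it and the grasp point (between the pads) lies 3 mm ahead of it (r.tip_extent is the distance from the TCP to the fingertips, in m); z points along the fingers, y is the direction in which the jaws open and shut (so a half turn about z gives the same grasp; the last joint's range is limited). The gripper opens to 87 mm and grips with 3 to 60 N. Pads are 19 mm wide; open, the fingers measure 117 mm over their backs; the gripper's body (75 mm by 190 mm) begins 51 mm behind the grasp point.
Start: joints at [1.254, 0.332, -0.065, 1.46, 0.022, 1.35, -0.088], TCP at [0.181, -0.598, 0.245] pointing down, gripper open.
Joint ranges: [-2.6, 2.6], [-0.5, 2.12], [-1.47, 1.34], [0.16, 2.42], [-1.27, 4.41], [0.06, 2.06], [-2.6, 2.6]. Speed limits (rad/s): [2.22, 2.22, 2.79, 2.79, 3.14, 3.14, 3.14].

### API

Orientations are given as a unit quaternion [x, y, z, w].
In Python, from bench import r gives the robot as it stands. The module is installed in compiled form; this text tells all that it offers.
- The arm moves only by the shell command python3 -m jog 'ROWS' [FORCE]. ROWS is JSON, a list of rows, each a list of 5 numbers: the shift along the tool's x, y, z in cm, then the turn about the tool's z in rad, then the closure, from 0 (fully open) to 1 (shut). A call has exactly 10 rows; each row shifts and turns the pose as measured when the row begins, along the tool's axes as they then stand; what a row does not reach is not made up. A row lasts 1/10 s, in which the tool goes at most 50 mm and 8.59 degrees, less where a joint would pass 70% of its speed; a pose out of reach is approached as far as the arm can. A call with a gripper value outside its range is refused whole. The fingers move at their own pace and stop on an object; FORCE is the grip in N (left out, the last holds). Time passes only in rows, so rows that do not move let the fingers close, or fill a call up. It gives the time, the measured TCP pose, the force and the opening at its end, in the units of the state.
- r.read_state(): the state, without advancing time (a new reading comes with each control period).
- r.camera(name): name is "scene" or "top" or "wrist"; returns a dict with "pixels" (400x640x3 uint8, red, green, blue), "fx", "fy", "cx", "cy" (pixels), "camera_from_world" (4x4, takes a point from world to camera coordinates). Camera axes: x right, y up, looking along -z (the intrinsics and any distortion apply to the point x, -y, -z); pixel columns grow to the right and rows downward; lengths in m; the calibration is good to about 2 mm. A picture is of the moment at which its call begins. There is no depth.
- r.close_job(): hands the job in, once; it reports no verdict.
The state is a dict: "time": time; "joint_positions": joint angles; "joint_vel": joint speeds; "joint_torque": joint torques, N m; "ee_pos": TCP position; "eef_rot": TCP orientation; "ft_force": force on the tool from outside, world axes, zero at the start; "torque": the same for the moment, N m; "width": finger opening in m.
Only numpy, scipy, OpenCV 4.12 (cv2) and the standard library are available. Lean on these libraries where they do the work, as an engineer would, in place of code of your own. Each camera call takes 0.05 s, during which the arm holds its last target. There are 200 camera calls.

### The job

Take the loose lid off the chisel box by its black knob and set it down gently, flat and knob up, on the bench beside the box. Then take the chisel by its wooden handle, tilt it handle-up so that it passes slantwise through the box's short opening with the blade sliding out from under the fixed guard, and finish while holding it still in the gripper, with the whole chisel at least 5 cm higher than the top of the box. Leave the other things on the bench where they are.

Things in the scene. Friction and masses are not known exactly. Their poses are not given: they have to be found in the camera images.
- chisel_box: Immovable plywood box, outside 140 (x) x 340 (y) x 62 mm high; origin at the centre of its underside, y axis along its length towards the handle end. Walls 10 mm, floor 8 mm; inside 120 x 320 mm, 48 mm clear below the dark top boards, which are fixed, 6 mm thick and flush with the rim (z = 62 mm): blade guard from y = -160 to -40 mm, narrow lip from y = 150 to 160 mm.
- mouth (a point): Centre of the box's mouth at rim height, (0, 55, 62) mm in the box's frame. The mouth is 120 (x) x 190 mm (y = -40 to 150), shorter than the chisel. Bench left of the box, round x = 0.51, y = 0.18 m (world), is free for the lid. Fixed near by: tip of a stop arm at x = 0.64, y = -0.12, z = 0.07 to 0.09 m; upright clamp lever at x = 0.37, y = -0.12, up to z = 0.16 m.
- lid: Loose wooden lid over the mouth, about 0.2 kg: board 134 (x) x 206 (y) x 8 mm, two battens 6 mm high underneath that drop into the mouth with 6 mm play or more; origin at the centre, level with the battens' underside (board at z = 6 to 14 mm). Round black knob 28 mm across at z = 14 to 46 mm. Set on the bench its origin is at z = 0.
- knob (a point): Middle of the black knob where it is gripped, 34 mm above the lid's origin, on its axis.
- chisel: Bench chisel, 285 mm long, about 0.24 kg, lying on the box's floor, roughly along the box. Origin at the centre of its underside; y axis from blade (-y) to handle (+y, the box's +y end), z up. Wooden handle 30 mm thick, y = 30 to 142 mm; steel neck about 10 mm thick, y = -18 to 20; blade 26 mm wide, z = 4 to 13 mm, y = -143 to -13 mm.
- blade_tip (a point): The cutting end of the chisel, (0, -142, 8) mm in the chisel's frame.
- handle_end (a point): The butt of the chisel's handle, (0, 142, 15) mm in the chisel's frame.
- cutter_red: Red cutter head, 95 mm across, 40 mm high, bystander; origin under its centre.
- cutter_blue: Blue cutter head, 85 mm across, 30 mm high, bystander; origin under its centre.
- spacer_ring: Dark grey spacer ring, 56 mm across, 12 mm high, bystander; origin under its centre.
- sanding_block: Cork-brown sanding block, 64 x 112 x 37 mm, bystander; origin under its centre.

How it is judged:
On the way, in this order (a step that is already met when the one before it is completed fails the run):
1. the lid lies flat, knob up, on the bench, let go, with the chisel still in the box (height (world z) of lid below 0.006 m and angle between lid's own z axis and vertical below 0.1 rad and contact force between the fingers and lid below 0.1 N and z of handle_end in the frame of chisel_box below 0.06 m), for 0.2 s.
2. the chisel, held by the fingers, slants through the mouth: handle end above the rim, blade tip still inside the box (z of handle_end in the frame of chisel_box above 0.08 m and z of blade_tip in the frame of chisel_box below 0.056 m and y of blade_tip in the frame of chisel_box above -0.165 m and contact force between the fingers and chisel above 0.5 N), for 0.1 s.
At the end, for the whole second after the job is handed in: The fingers hold the chisel still (under 5 cm/s), both its ends at least 50 mm above the top of the box, touching neither box nor lid; the lid lies flat (within 0.1 rad) on the bench, knob up, let go (height (world z) of lid below 0.006 m and angle between lid's own z axis and vertical below 0.1 rad and contact force between each of the fingers, chisel and lid below 0.1 N and height (world z) of each of blade_tip, handle_end above 0.112 m and contact force between the fingers and chisel above 0.5 N and contact force between chisel and chisel_box below 0.1 N and linear speed of chisel below 0.05 m/s); the arm keeps its last pose, push and grip.
It fails at once if the lid is dropped or thrown (falls faster than 0.7 m/s out of the fingers) (linear speed of lid above 0.7 m/s and contact force between the fingers and lid below 0.1 N).
It fails at once if the cutter red is pushed more than 3 cm (distance of cutter_red from where it was at the start of the episode above 0.03 m).
It fails at once if the cutter blue is pushed more than 3 cm (distance of cutter_blue from where it was at the start of the episode above 0.03 m).
It fails at once if the spacer ring is pushed more than 3 cm (distance of spacer_ring from where it was at the start of the episode above 0.03 m).
It fails at once if the sanding block is pushed more than 3 cm (distance of sanding_block from where it was at the start of the episode above 0.03 m).
It also fails if it takes over 54 s, if anything falls off the work surface, if the arm or the gripper's body presses on something with over 40 N, if the wrist force passes 120 N, or if a joint passes its speed limit or range.

## Working session

There is one attempt and no reset: what is moved stays moved. The work goes in short steps, Python scripts to look and compute and a shell command to move; the robot and the scene stay as the last step left them, time stands still between calls to the robot, and variables do not carry over. Pictures are saved under pics/ and viewed, about 8 in all and at most 12, crops included, and the job is handed in when it is done.

```bash
mkdir -p pics; cat > h.py <<'E'
import numpy as np, cv2
from bench import r
from scipy.spatial.transform import Rotation as R
def snap(n,f):
    c=r.camera(n); cv2.imwrite('pics/'+f,c['pixels'][:,:,::-1]); np.save('pics/'+n+'.npy',{k:c[k] for k in c if k!='pixels'},allow_pickle=True); return c
def load(n): return np.load('pics/'+n+'.npy',allow_pickle=True).item()
def ray(c,u,v,z):
    T=np.array(c['camera_from_world']); d=np.array([(u-c['cx'])/c['fx'],-(v-c['cy'])/c['fy'],-1.])
    o=-T[:3,:3].T@T[:3,3]; w=T[:3,:3].T@d
    return o+w*(z-o[2])/w[2]
def proj(c,p):
    T=np.array(c['camera_from_world']); q=T[:3,:3]@np.array(p)+T[:3,3]
    return c['cx']+c['fx']*q[0]/-q[2], c['cy']-c['fy']*q[1]/-q[2]
def st():
    s=r.read_state(); print('t',s['time'],'p',np.round(s['ee_pos'],4),'F',np.round(s['ft_force'],1),'w',round(float(s['width']),4)); print(np.round(R.from_quat(s['eef_rot']).as_matrix(),3)); print(np.round(s['joint_positions'],3)); return s
E
python3 - <<'E'
from h import *
st(); print(r.tip_extent)
c=snap('top','top1.png'); print({k:c[k] for k in c if k!='pixels'})
c=snap('scene','scene1.png')
print({k:c[k] for k in c if k!='pixels'})
E
```

```text
t 0.0 p [ 0.1809 -0.5979  0.2437] F [-0.1  0.2 -1. ] w 0.087
[[ 0.957  0.29  -0.   ]
 [ 0.29  -0.957  0.001]
 [-0.    -0.001 -1.   ]]
[ 1.254  0.333 -0.065  1.461  0.022  1.35  -0.088]
0.022
{'fx': 368.11136461717484, 'fy': 368.11136461717484, 'cx': 322.82105063479696, 'cy': 207.40067414239016, 'camera_from_world': array([[ 0.01036395, -0.9999124 ,  0.00823346, -0.16821713],
       [ 0.98436334,  0.01165006,  0.17576428, -0.59091695],
       [-0.1758448 ,  0.00628311,  0.98439785, -1.17054719],
       [ 0.        ,  0.        ,  0.        ,  1.        ]])}
{'fx': 440.18168539783926, 'fy': 440.18168539783926, 'cx': 321.5373496660645, 'cy': 194.61889883924695, 'camera_from_world': array([[-0.70355047, -0.71059982, -0.00803944,  0.30575293],
       [ 0.48081995, -0.48431943,  0.73092193, -0.42187306],
       [-0.52328665,  0.51037494,  0.68241373, -0.91497217],
       [ 0.        ,  0.        ,  0.        ,  1.        ]])}
```

View pics/top1.png

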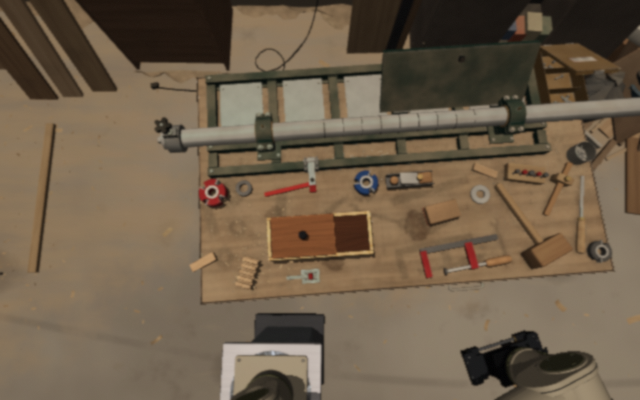

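View pics/scene1.png

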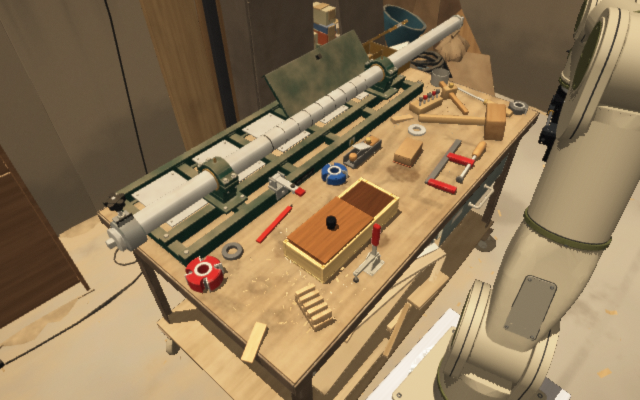

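The top view shows the box at about (267–373, 212–260) with its handle end on the left (+y), and the knob at (304,235). The red cutter is at (212,192), the ring at (245,188), blue at (366,183), and the clamp lever at (310,276). The scene view agrees, with the knob at (332,222).

```bash
python3 - <<'E'
from h import *
t=load('top'); s=load('scene')
for n,(u,v) in dict(a=(267,217),b=(370,212),c=(373,256),d=(270,260)).items(): print(n,ray(t,u,v,.062).round(3))
print('red',ray(t,212,192,.04),'ring',ray(t,245,188,.012))
for z in(.09,.1,.108): print('knob',z,ray(t,304,235,z).round(3),ray(s,332,222,z).round(3))
print('lidspot',proj(t,(.51,.18,0)),proj(s,(.51,.18,0)))
for n,x0,y0,w,h in(('top',255,200,130,70),('scene',275,170,135,120)):
    im=cv2.imread('pics/%s1.png'%n)[y0:y0+h,x0:x0+w]
    cv2.imwrite('pics/%sc.png'%n,cv2.resize(im,None,fx=3 if n=='scene' else 3,fy=3,interpolation=cv2.INTER_CUBIC))
a=cv2.imread('pics/topc.png');b=cv2.imread('pics/scenec.png')
o=np.zeros((a.shape[0]+b.shape[0],max(a.shape[1],b.shape[1]),3),np.uint8);o[:a.shape[0],:a.shape[1]]=a;o[a.shape[0]:,:b.shape[1]]=b
cv2.imwrite('pics/cc.png',o)
E
```

```text
a [0.557 0.021 0.062]
b [ 0.578 -0.317  0.062]
c [ 0.434 -0.325  0.062]
d [0.417 0.006 0.062]
red [0.64346929 0.21300378 0.04      ] ring [0.66514385 0.10833102 0.012     ]
knob 0.09 [ 0.496 -0.103  0.09 ] [ 0.493 -0.097  0.09 ]
knob 0.1 [ 0.495 -0.103  0.1  ] [ 0.486 -0.09   0.1  ]
knob 0.108 [ 0.495 -0.103  0.108] [ 0.481 -0.085  0.108]
lidspot (np.float64(222.56572692235252), np.float64(232.7760743779914)) (np.float64(248.4554971435943), np.float64(301.1658904576296))
```

View pics/cc.png

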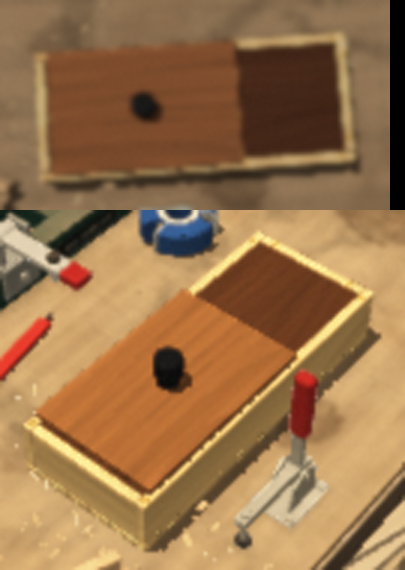

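```bash
python3 -m jog '[[3.5,-3.1,0,-0.134,0],[3.9,-2.6,0,-0.134,0],[4.2,-2.0,0,-0.134,0],[4.5,-1.4,0,-0.134,0],[4.6,-0.8,0,-0.134,0],[4.7,-0.2,0,-0.134,0],[4.7,0.4,0,-0.134,0],[4.6,1.0,0,-0.134,0],[4.4,1.6,0,-0.134,0],[4.1,2.2,0,-0.134,0]]' 30; cat >> h.py <<'E'
def go(p,yaw=None):
    s=st(); M=R.from_quat(s['eef_rot']).as_matrix(); d=np.array(p)-s['ee_pos']; print('shift cm',(M.T@d*100).round(2), 'turn', None if yaw is None else round(float(-(yaw-np.arctan2(M[1,0],M[0,0]))),3))
E
python3 -c "
from h import *
go((.495,-.101,.15),1.628)"
```

```text
time: 1.1
ee_pos: [0.4248, -0.1858, 0.2393]
eef_rot: [0.67, 0.742, -0.001, -0.003]
ft_force: [0.8, -1.0, -0.0]
width: 0.0867
t 1.1 p [ 0.4248 -0.1858  0.2393] F [ 0.8 -1.  -0. ] w 0.0867
[[-0.102  0.995 -0.007]
 [ 0.995  0.102  0.002]
 [ 0.003 -0.007 -1.   ]]
[ 0.853  0.012 -0.537  1.845  0.006  1.294  0.417]
shift cm [7.69 7.91 8.9 ] turn 0.045
```

```bash
python3 -m jog '[[2.0,2.0,1.4,0.045,0],[2.0,2.0,1.4,0,0],[2.0,2.0,1.4,0,0],[1.7,1.9,1.4,0,0],[0,0,1.4,0,0],[0,0,0,0,0],[0,0,0,0,0],[0,0,0,0,0],[0,0,0,0,0],[0,0,0,0,0]]'; python3 -c "
from h import *
go((.495,-.101,.097),1.628)
c=snap('wrist','w1.png')
print(proj(c,(.495,-.101,.102)))
"
```

```text
time: 2.1
ee_pos: [0.5007, -0.0944, 0.168]
eef_rot: [0.682, 0.731, -0.001, -0.002]
ft_force: [-0.2, 0.4, 0.4]
width: 0.0867
t 2.1 p [ 0.5007 -0.0944  0.168 ] F [-0.2  0.4  0.4] w 0.0867
[[-0.068  0.998 -0.005]
 [ 0.998  0.068  0.002]
 [ 0.002 -0.005 -1.   ]]
[ 0.683  0.199 -0.643  1.828  0.128  1.162  0.066]
shift cm [-0.63 -0.58  7.1 ] turn 0.011
(np.float64(305.4963901333904), np.float64(238.7633402026941))
```

View pics/w1.png

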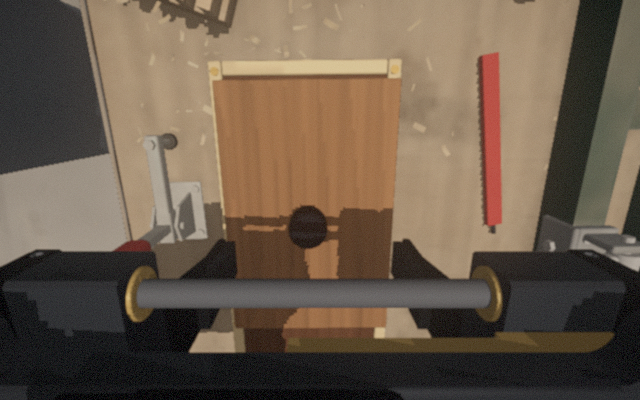

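The wrist view shows the knob between the open jaws at about (308,227). The box's handle-end corners are at (210,63) and (402,60), and the red lever is at the left, beside the left finger.

```bash
python3 -c "
from h import *
c=load('wrist')
for z in(.102,.086,.07): print(z,ray(c,308,227,z).round(4))
a,b=ray(c,210,63,.062),ray(c,402,60,.062);print(a,b,np.arctan2(b[1]-a[1],b[0]-a[0]))
a,b=ray(c,214,80,.07),ray(c,398,78,.07);print('lid',a,b)
a,b=ray(c,214,80,.07),ray(c,232,326,.07);print('lid',a,b)
"
```

```text
0.102 [ 0.4962 -0.0922  0.102 ]
0.086 [ 0.4962 -0.0981  0.086 ]
0.07 [ 0.4962 -0.1039  0.07  ]
[0.4184164 0.0126807 0.062    ] [0.55502154 0.02389526 0.062     ] 0.081911009336506
lid [0.42348449 0.00089383 0.07      ] [0.55199991 0.01092667 0.07      ]
lid [0.42348449 0.00089383 0.07      ] [ 0.43529643 -0.20114125  0.07      ]
```

```bash
python3 -m jog '[[-0.3,-0.5,1,0,0],[0,0,1.5,0,0],[0,0,1.5,0,0],[0,0,1.5,0,0],[0,0,1,0,0],[0,0,0.5,0,0],[0,0,0,0,0],[0,0,0,0,0],[0,0,0,0,0],[0,0,0,0,0]]' 30; python3 -c "
from h import *
go((.4955,-.0975,.096))"
```

```text
time: 3.15
ee_pos: [0.4941, -0.1006, 0.095]
eef_rot: [0.683, 0.73, -0.001, -0.001]
ft_force: [0.4, 0.8, -0.1]
width: 0.0868
t 3.15 p [ 0.4941 -0.1006  0.095 ] F [ 0.4  0.8 -0.1] w 0.0868
[[-0.066  0.998 -0.003]
 [ 0.998  0.066 -0.   ]
 [-0.    -0.003 -1.   ]]
[ 0.669  0.276 -0.624  1.916  0.19   1.011  0.027]
shift cm [ 0.3   0.16 -0.1 ] turn None
```

```bash
python3 -m jog '[[0.3,0.15,0,0,0.3],[0,0,0,0,0.6],[0,0,0,0,1],[0,0,0,0,1],[0,0,0,0,1],[0,0,0,0,1],[0,0,0,0,1],[0,0,0,0,1],[0,0,-0.3,0,1],[0,0,-0.5,0,1]]' 30; python3 -c "
from h import *
go((.51,.18,.18))"
```

```text
time: 4.15
ee_pos: [0.4954, -0.0971, 0.1034]
eef_rot: [0.683, 0.73, -0.001, -0.001]
ft_force: [-0.1, 0.6, -2.9]
width: 0.0269
t 4.15 p [ 0.4954 -0.0971  0.1034] F [-0.1  0.6 -2.9] w 0.0269
[[-0.066  0.998 -0.003]
 [ 0.998  0.066 -0.   ]
 [-0.    -0.003 -1.   ]]
[ 0.667  0.266 -0.629  1.907  0.182  1.029  0.026]
shift cm [27.55  3.27 -7.68] turn None
```

```bash
python3 -m jog '[[0,0,-1,0,1],[0,0,-2,0,1],[0,0,-2,0,1],[1,0,-1,0,1],[2,0.5,0,0,1],[3,0.5,0,0,1],[4,0.5,0,0,1],[4,0.5,0,0,1],[4,0.5,0,0,1],[4,0.5,0,0,1]]'; python3 -c "
from h import *
go((.51,.182,.055))"
```

```text
time: 5.15
ee_pos: [0.5108, 0.1293, 0.1698]
eef_rot: [0.687, 0.726, -0.001, 0.001]
ft_force: [1.2, -0.7, -2.9]
width: 0.0267
t 5.15 p [0.5108 0.1293 0.1698] F [ 1.2 -0.7 -2.9] w 0.0267
[[-0.055  0.998 -0.001]
 [ 0.998  0.055 -0.003]
 [-0.003 -0.001 -1.   ]]
[ 0.356  0.264 -0.785  1.781  0.203  1.181 -0.435]
shift cm [ 5.3   0.22 11.47] turn None
```

```bash
python3 -m jog '[[2.5,0.1,0,0,1],[2,0,1,0,1],[0.5,0,2,0,1],[0,0,2,0,1],[0,0,2,0,1],[0,0,2,0,1],[0,0,1.5,0,1],[0,0,0.5,0,1],[0,0,0,0,1],[0,0,0,0,1]]'; python3 -c "
from h import *
go((.51,.182,.04))
snap('scene','s2.png')"
```

```text
time: 6.15
ee_pos: [0.5039, 0.1974, 0.0598]
eef_rot: [0.682, 0.732, 0.002, -0.001]
ft_force: [-0.1, -0.5, -2.1]
width: 0.0267
t 6.15 p [0.5039 0.1974 0.0598] F [-0.1 -0.5 -2.1] w 0.0267
[[-0.071  0.997  0.001]
 [ 0.997  0.071  0.003]
 [ 0.003  0.002 -1.   ]]
[ 0.184  0.442 -0.758  1.847  0.356  0.991 -0.653]
shift cm [-1.58  0.49  1.98] turn None
```

View pics/s2.png

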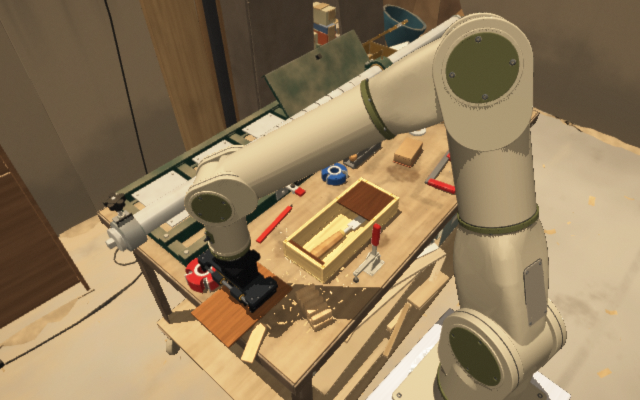

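The lid is held level over the free bench left of the box, clear of the wooden stick at (255,340) and the red cutter. The open box shows the chisel handle at about (335,245).

```bash
python3 -m jog '[[-0.8,0.3,0.3,0,1],[-0.7,0.2,0.5,0,1],[0,0,0.3,0,1],[0,0,0.2,0,1],[0,0,0.2,0,1],[0,0,0.2,0,1],[0,0,0.1,0,1],[0,0,0,0,1],[0,0,0,0,1],[0,0,0,0,1]]'; python3 -c "
from h import *
go((.51,.18,.04))"
```

```text
time: 7.2
ee_pos: [0.5127, 0.1814, 0.0425]
eef_rot: [0.682, 0.731, 0.003, 0.001]
ft_force: [0.9, 0.8, -2.3]
width: 0.0269
t 7.2 p [0.5127 0.1814 0.0425] F [ 0.9  0.8 -2.3] w 0.0269
[[-0.069  0.998  0.006]
 [ 0.998  0.069  0.004]
 [ 0.004  0.006 -1.   ]]
[ 0.198  0.467 -0.738  1.855  0.379  0.958 -0.637]
shift cm [-0.12 -0.28  0.25] turn None
```

```bash
python3 -m jog '[[0,0,0.1,0,1],[0,0,0.1,0,1],[0,0,0.1,0,1],[0,0,0.1,0,1],[0,0,0.1,0,1],[0,0,0,0,1],[0,0,0,0,1],[0,0,0,0,1],[0,0,0,0,1],[0,0,0,0,1]]'; python3 -c "
from h import *
go((.51,.18,.04))"
```

```text
time: 8.2
ee_pos: [0.513, 0.1818, 0.0402]
eef_rot: [0.682, 0.731, 0.003, 0.002]
ft_force: [0.4, 0.0, 1.0]
width: 0.0268
t 8.2 p [0.513  0.1818 0.0402] F [0.4 0.  1. ] w 0.0268
[[-0.069  0.998  0.007]
 [ 0.998  0.069  0.002]
 [ 0.002  0.007 -1.   ]]
[ 0.194  0.471 -0.736  1.855  0.384  0.954 -0.642]
shift cm [-0.16 -0.31  0.02] turn None
```

```bash
python3 -m jog '[[0,0,0,0,0.5],[0,0,0,0,0],[0,0,0,0,0],[0,0,0,0,0],[0,0,0,0,0],[0,0,-1,0,0],[0,0,-2,0,0],[0,0,-3,0,0],[0,0,-4,0,0],[0,0,-4,0,0.4]]'; python3 -c "
from h import *
go((.49,-.05,.19))"
```

```text
time: 9.2
ee_pos: [0.5091, 0.181, 0.1822]
eef_rot: [0.682, 0.732, -0.0, -0.001]
ft_force: [0.8, 0.4, 1.0]
width: 0.0834
t 9.2 p [0.5091 0.181  0.1822] F [0.8 0.4 1. ] w 0.0834
[[-0.071  0.997 -0.002]
 [ 0.997  0.071  0.002]
 [ 0.002 -0.002 -1.   ]]
[ 0.28   0.292 -0.816  1.733  0.223  1.216 -0.523]
shift cm [-22.91  -3.55  -0.82] turn None
```

```bash
python3 -m jog '[[-3,-0.4,0,0,0.4],[-4,-0.5,0,0,0.4],[-4,-0.5,0,0,0.4],[-4,-0.5,0,0,0.4],[-4,-0.5,0,0,0.4],[-3,-0.4,0,0,0.4],[-2,0,0,0,0.4],[0,0,0,0,0.4],[0,0,0,0,0.4],[0,0,0,0,0.4]]'; python3 -c "
from h import *
st()
snap('wrist','w2.png');snap('scene','s3.png')
a=cv2.imread('pics/s3.png')[160:400,180:420];cv2.imwrite('pics/s3c.png',cv2.resize(a,None,fx=2.4,fy=2.4,interpolation=2))"
```

```text
time: 10.2
ee_pos: [0.5011, -0.064, 0.1959]
eef_rot: [0.679, 0.734, 0.007, 0.005]
ft_force: [-0.3, -0.2, -0.2]
width: 0.0522
t 10.2 p [ 0.5011 -0.064   0.1959] F [-0.3 -0.2 -0.2] w 0.0522
[[-0.078  0.997  0.016]
 [ 0.997  0.078  0.004]
 [ 0.002  0.017 -1.   ]]
[ 0.676  0.148 -0.683  1.82   0.096  1.191  0.042]
```

View pics/w2.png

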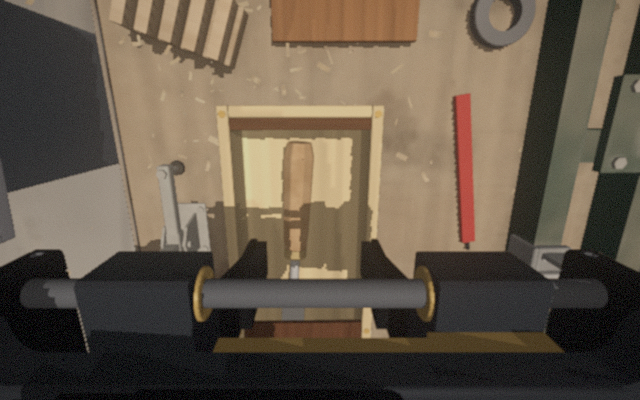

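View pics/s3c.png

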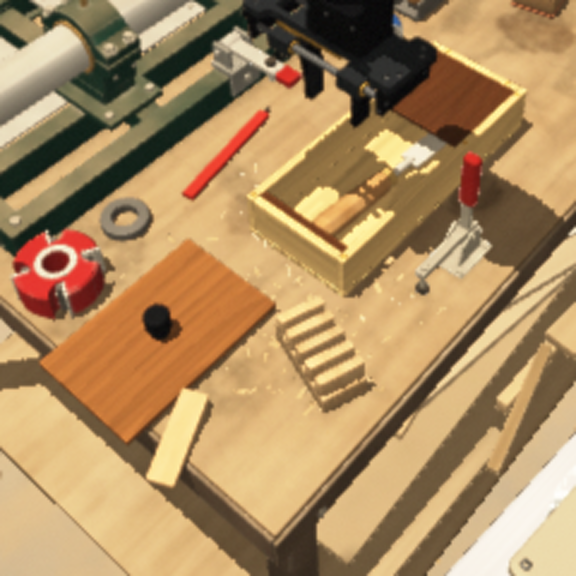

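The chisel handle runs from about (299,142) to (295,258), just left of the box's middle. The lid lies on the bench, flat and knob up, its edge beside the stick at crop (190,390).

```bash
python3 -c "
from h import *
c=load('wrist')
print('butt',ray(c,299,142,.03).round(4),'front',ray(c,295,258,.025).round(4))
for a in ((299,165),(297.5,200)): print(ray(c,*a,.036).round(4))
print('width',ray(c,286,180,.023),ray(c,312,180,.023))
a,b=ray(c,217,108,.062),ray(c,383,107,.062);print('box',a,b)
print('lip edge',ray(c,300,130,.062))
s=load('scene')
P=[ray(s,*p,.014) for p in((259.2,260),(294.6,285),(233.3,343.3),(197.5,310.8))]
for i in range(4): print(P[i].round(3),np.linalg.norm(P[i]-P[i-1]).round(3))
print('stick', ray(s,259,322.5,.01))
print(ray(c,273,41,.014),ray(c,417,41,.014))
"
```

```text
butt [ 0.4859 -0.0132  0.03  ] front [ 0.4894 -0.1362  0.025 ]
[ 0.4874 -0.0342  0.036 ]
[ 0.4881 -0.0686  0.036 ]
width [ 0.47513913 -0.05229296  0.023     ] [ 0.50115262 -0.05036407  0.023     ]
box [0.41763425 0.01189552 0.062     ] [0.55404286 0.02331251 0.062     ]
lip edge [ 4.86763669e-01 -4.57697313e-04  6.20000000e-02]
[0.582 0.086 0.014] 0.202
[0.457 0.073 0.014] 0.126
[0.438 0.277 0.014] 0.205
[0.567 0.288 0.014] 0.129
stick [0.43981048 0.20171267 0.01      ]
[0.45588134 0.07448526 0.014     ] [0.58816134 0.08519483 0.014     ]
```

```bash
python3 -m jog '[[0.8,-0.7,1,0.05,0.4],[0.8,-0.6,2,0,0.4],[0,0,3,0,0.4],[0,0,2,0,0.4],[0,0,1,0,0.4],[0,0,0,0,0.4],[0,0,0,0,0.4],[0,0,0,0,0.4],[0,0,0,0,0.4],[0,0,0,0,0.4]]' 12; python3 -c "
from h import *
go((.487,-.048,.035),1.6)"
```

```text
time: 11.3
ee_pos: [0.4913, -0.0409, 0.1072]
eef_rot: [0.694, 0.72, 0.009, 0.007]
ft_force: [1.3, 0.0, -0.3]
width: 0.0522
t 11.3 p [ 0.4913 -0.0409  0.1072] F [ 1.3  0.  -0.3] w 0.0522
[[-0.037  0.999  0.023]
 [ 0.999  0.037  0.004]
 [ 0.003  0.023 -1.   ]]
[ 0.624  0.224 -0.687  1.95   0.165  0.999 -0.1  ]
shift cm [-0.72 -0.62  7.2 ] turn 0.008
```

```bash
python3 -m jog '[[-0.7,-0.6,0,0,0.4],[0,0,1,0,0.4],[0,0,1.5,0,0.4],[0,0,1.5,0,0.4],[0,0,1,0,0.4],[0,0,1,0,0.4],[0,0,0.5,0,0.4],[0,0,0.2,0,0.4],[0,0,0,0,0.4],[0,0,0,0,0.4]]' 12; python3 -c "
from h import *
go((.487,-.048,.035),1.6)"
```

```text
time: 12.3
ee_pos: [0.4869, -0.0502, 0.0363]
eef_rot: [0.695, 0.719, 0.01, 0.008]
ft_force: [-0.1, -1.1, 0.6]
width: 0.0523
t 12.3 p [ 0.4869 -0.0502  0.0363] F [-0.1 -1.1  0.6] w 0.0523
[[-0.034  0.999  0.025]
 [ 0.999  0.034  0.003]
 [ 0.002  0.025 -1.   ]]
[ 0.596  0.328 -0.648  2.013  0.257  0.855 -0.157]
shift cm [0.22 0.02 0.13] turn 0.005
```

```bash
python3 -m jog '[[0.2,0,0.2,0,0.4],[0,0,0.1,0,0.6],[0,0,0,0,1],[0,0,0,0,1],[0,0,0,0,1],[0,0,0,0,1],[0,0,0,0,1],[0,0,-0.5,0,1],[0,0,-0.7,0,1],[0,0,0,0,1]]' 12; python3 -c "
from h import *
st()"
```

```text
time: 13.3
ee_pos: [0.4868, -0.0481, 0.0469]
eef_rot: [0.695, 0.719, 0.01, 0.008]
ft_force: [0.6, -0.0, -2.5]
width: 0.028
t 13.3 p [ 0.4868 -0.0481  0.0469] F [ 0.6 -0.  -2.5] w 0.028
[[-0.034  0.999  0.026]
 [ 0.999  0.034  0.002]
 [ 0.002  0.026 -1.   ]]
[ 0.601  0.309 -0.656  2.008  0.242  0.874 -0.15 ]
```

```bash
python3 -m jog '[[0,0,0,0,1],[0,0,0,0,1],[0,0,0,0,1],[0,0,-0.3,0,1],[0,0,-0.3,0,1],[0,0,-0.3,0,1],[0,0,-0.3,0,1],[0,0,-0.3,0,1],[0,0,-0.3,0,1],[0,0,0,0,1]]' 5; python3 -c "
from h import *
st(); snap('scene','s4.png')
a=cv2.imread('pics/s4.png')[160:300,260:420];cv2.imwrite('pics/s4c.png',cv2.resize(a,None,fx=4,fy=4,interpolation=2))"
```

```text
time: 14.3
ee_pos: [0.4862, -0.0484, 0.0667]
eef_rot: [0.695, 0.719, 0.01, 0.009]
ft_force: [0.0, -0.4, -3.0]
width: 0.0284
t 14.3 p [ 0.4862 -0.0484  0.0667] F [ 0.  -0.4 -3. ] w 0.0284
[[-0.034  0.999  0.026]
 [ 0.999  0.034  0.002]
 [ 0.001  0.026 -1.   ]]
[ 0.616  0.274 -0.668  1.996  0.212  0.913 -0.126]
```

View pics/s4c.png

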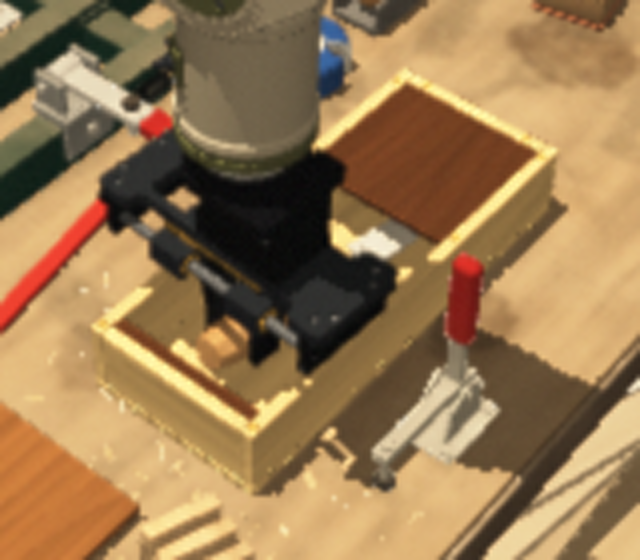

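The butt of the handle shows at about full-image (315,246), below the gripper. The blade disappears under the guard at (357,222). I'll work out whether it has tilted.

```bash
python3 -c "
from h import *
s=load('scene')
for a in np.array([0,.15,.3,.5,.7]):
    g=np.array([.486,-.048,.056]); d=np.array([-.03,np.cos(a),np.sin(a)])
    print(a,np.round(proj(s,g+.035*d),1),'blade at guard edge y=-.19',np.round(proj(s,g-(.14/np.cos(a))*d),1), 'tip z', (g-.249*d)[2].round(3))
"
```

```text
0.0 [311.2 249.4] blade at guard edge y=-.19 [355.2 214. ] tip z 0.056
0.15 [311.3 248. ] blade at guard edge y=-.19 [354.9 219.3] tip z 0.019
0.3 [311.6 246.4] blade at guard edge y=-.19 [354.5 224.6] tip z -0.018
0.5 [312.3 244.2] blade at guard edge y=-.19 [353.9 232.3] tip z -0.063
0.7 [313.3 241.9] blade at guard edge y=-.19 [353.1 241.6] tip z -0.104
```

```bash
python3 -m jog '[[0,0,-0.4,0,1],[0,0,-0.4,0,1],[0,0,-0.4,0,1],[0,0,-0.4,0,1],[0,0,-0.4,0,1],[0,0,-0.4,0,1],[0,0,-0.4,0,1],[0,0,-0.4,0,1],[0,0,0,0,1],[0,0,0,0,1]]' 5; python3 -c "
from h import *
s=st(); print(s['torque'])
c=snap('scene','s5.png'); snap('wrist','w5.png')
a=cv2.imread('pics/s5.png')[160:300,260:420];b=cv2.imread('pics/w5.png')
a=cv2.resize(a,None,fx=3.5,fy=3.5,interpolation=2)
w=cv2.resize(b[60:340,150:470],(270,236)); 
cv2.imwrite('pics/s5c.png',np.hstack([a,np.vstack([w,np.zeros((a.shape[0]-236,270,3),np.uint8)])])[:,:800])"
```

```text
time: 15.35
ee_pos: [0.4852, -0.0484, 0.1015]
eef_rot: [0.695, 0.719, 0.01, 0.009]
ft_force: [0.2, -0.1, -2.1]
width: 0.0284
t 15.35 p [ 0.4852 -0.0484  0.1015] F [ 0.2 -0.1 -2.1] w 0.0284
[[-0.034  0.999  0.026]
 [ 0.999  0.034  0.002]
 [ 0.001  0.026 -1.   ]]
[ 0.638  0.217 -0.683  1.971  0.163  0.981 -0.087]
[-0.03383451 -0.0405915  -0.02176364]
```

View pics/s5c.png

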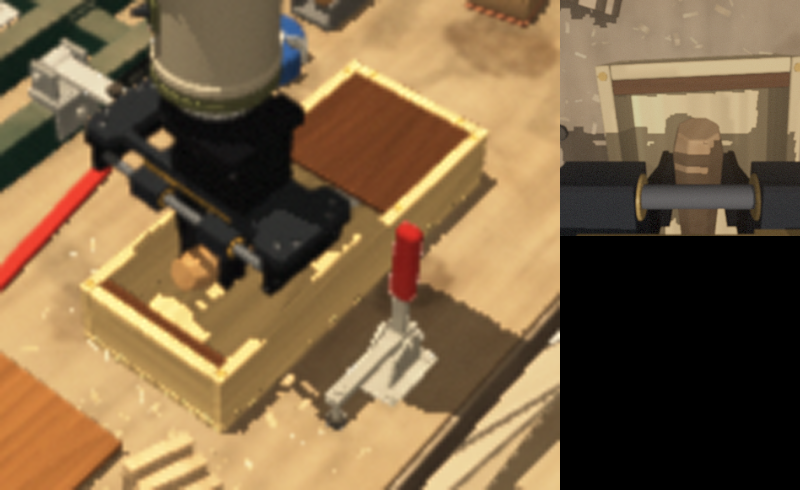

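The chisel is pivoting in the pads: the butt is up and the blade has dropped below the guard line. The force is still about 2 N, so nothing is jammed. I'll keep lifting, with a small shift towards +y.

```bash
python3 -m jog '[[0.3,0,-0.4,0,1],[0.3,0,-0.6,0,1],[0.3,0,-0.6,0,1],[0.3,0,-0.6,0,1],[0.3,0,-0.6,0,1],[0,0,-0.6,0,1],[0,0,-0.6,0,1],[0,0,-0.6,0,1],[0,0,-0.6,0,1],[0,0,0,0,1]]' 5; python3 -c "
from h import *
st()"
```

```text
time: 16.45
ee_pos: [0.4833, -0.0318, 0.1584]
eef_rot: [0.695, 0.719, 0.01, 0.009]
ft_force: [0.6, 0.6, -2.1]
width: 0.0287
t 16.45 p [ 0.4833 -0.0318  0.1584] F [ 0.6  0.6 -2.1] w 0.0287
[[-0.035  0.999  0.026]
 [ 0.999  0.035  0.002]
 [ 0.001  0.026 -1.   ]]
[ 0.644  0.132 -0.708  1.921  0.096  1.096 -0.065]
```

```bash
python3 -m jog '[[0,0,-0.6,0,1],[0,0,-0.8,0,1],[0,0,-0.8,0,1],[0,0,-0.8,0,1],[0,0,-0.8,0,1],[0,0,-0.8,0,1],[0,0,-0.8,0,1],[0,0,-0.8,0,1],[0,0,-0.6,0,1],[0,0,0,0,1]]' 5; python3 -c "
from h import *
st(); snap('scene','s6.png')
a=cv2.imread('pics/s6.png')[100:300,240:440];cv2.imwrite('pics/s6c.png',cv2.resize(a,None,fx=3,fy=3,interpolation=2))"
```

```text
time: 17.45
ee_pos: [0.4813, -0.0319, 0.2328]
eef_rot: [0.695, 0.719, 0.01, 0.009]
ft_force: [-0.9, 0.8, -1.7]
width: 0.0285
t 17.45 p [ 0.4813 -0.0319  0.2328] F [-0.9  0.8 -1.7] w 0.0285
[[-0.035  0.999  0.026]
 [ 0.999  0.035  0.002]
 [ 0.001  0.026 -1.   ]]
[ 0.668  0.048 -0.705  1.83   0.032  1.248 -0.011]
```

View pics/s6c.png

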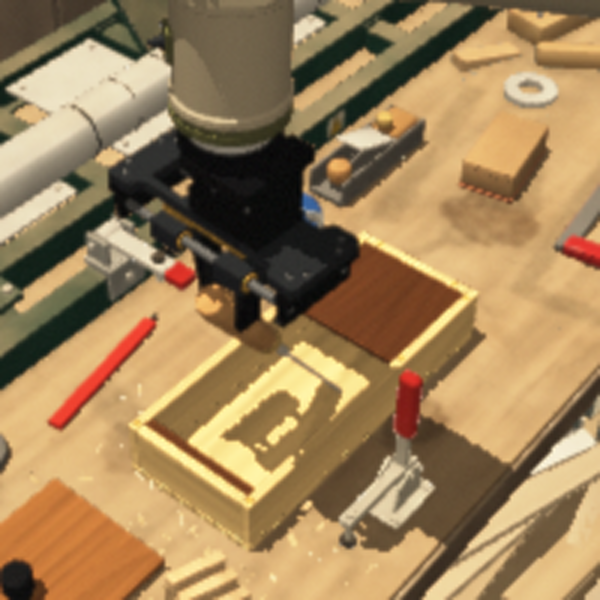

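The chisel hangs slanted through the mouth, with the blade around crop (310,365), close to the guard's edge. I'll move further to +y while lifting slowly so the tip clears the guard.

```bash
python3 -m jog '[[0.4,0,0,0,1],[0.6,0,0,0,1],[0.6,0,-0.2,0,1],[0.6,0,-0.5,0,1],[0.4,0,-0.6,0,1],[0,0,-0.6,0,1],[0,0,-0.6,0,1],[0,0,-0.6,0,1],[0,0,-0.6,0,1],[0,0,0,0,1]]' 5; python3 -c "
from h import *
st(); snap('scene','s7.png')
a=cv2.imread('pics/s7.png')[80:300,240:440];cv2.imwrite('pics/s7c.png',cv2.resize(a,None,fx=2.7,fy=2.7,interpolation=2))"
```

```text
time: 18.5
ee_pos: [0.4788, -0.0032, 0.2721]
eef_rot: [0.694, 0.72, 0.009, 0.008]
ft_force: [-0.0, 0.5, -0.8]
width: 0.0285
t 18.5 p [ 0.4788 -0.0032  0.2721] F [-0.   0.5 -0.8] w 0.0285
[[-0.036  0.999  0.025]
 [ 0.999  0.036  0.002]
 [ 0.001  0.025 -1.   ]]
[ 0.644  0.013 -0.727  1.776  0.009  1.331 -0.049]
```

View pics/s7c.png

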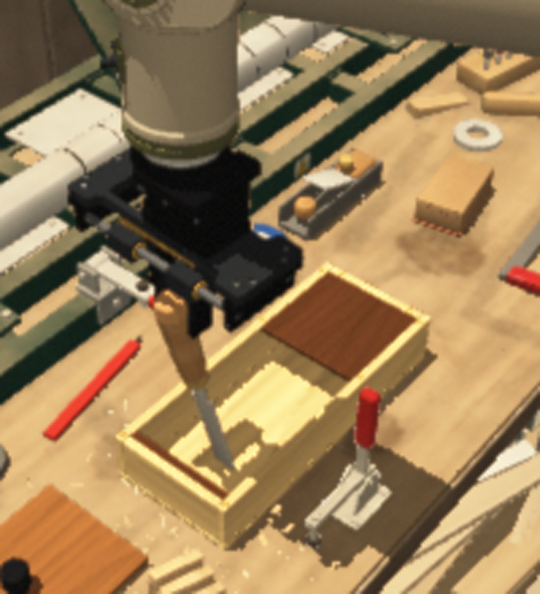

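The chisel now hangs handle-up and nearly vertical, with the tip at crop (235,468) inside the box and clear of the guard but close to the lip. I'll grip harder, back off in −y, then lift.

```bash
python3 -m jog '[[0,0,0,0,1],[0,0,0,0,1],[-0.6,0.1,-0.3,0,1],[-0.8,0.1,-0.5,0,1],[-0.8,0.1,-0.8,0,1],[-0.8,0,-1,0,1],[0,0,-1.5,0,1],[0,0,-1.5,0,1],[0,0,-1.5,0,1],[0,0,-1.5,0,1]]' 20; python3 -c "
from h import *
st()"
```

```text
time: 19.55
ee_pos: [0.4798, -0.0407, 0.362]
eef_rot: [0.696, 0.718, 0.008, 0.007]
ft_force: [-0.1, -0.3, -2.5]
width: 0.0278
t 19.55 p [ 0.4798 -0.0407  0.362 ] F [-0.1 -0.3 -2.5] w 0.0278
[[-0.031  0.999  0.021]
 [ 1.     0.031  0.003]
 [ 0.002  0.021 -1.   ]]
[ 0.687 -0.008 -0.681  1.608 -0.008  1.519  0.038]
```

```bash
python3 -m jog '[[0,0,-1.5,0,1],[0,0,-1.5,0,1],[0,0,-1.5,0,1],[0,0,-1.5,0,1],[0,0,-1.5,0,1],[0,0,-1.5,0,1],[0,0,-1,0,1],[0,0,0,0,1],[0,0,0,0,1],[0,0,0,0,1]]' 30; python3 -c "
from h import *
st(); snap('scene','s8.png')
a=cv2.imread('pics/s8.png')[20:380,160:460];cv2.imwrite('pics/s8c.png',cv2.resize(a,None,fx=1.6,fy=1.6,interpolation=2))"
```

```text
time: 20.55
ee_pos: [0.4769, -0.0477, 0.4735]
eef_rot: [0.698, 0.716, 0.01, 0.009]
ft_force: [0.2, -0.1, -2.4]
width: 0.028
t 20.55 p [ 0.4769 -0.0477  0.4735] F [ 0.2 -0.1 -2.4] w 0.028
[[-0.025  0.999  0.027]
 [ 1.     0.025  0.001]
 [-0.     0.027 -1.   ]]
[ 0.684  0.005 -0.673  1.369  0.002  1.742  0.037]
```

View pics/s8c.png

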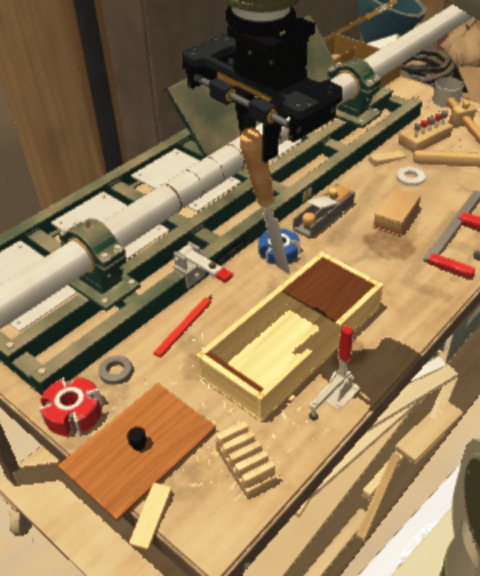

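The chisel hangs clear above the box: butt at full-image (316,102), tip at (338,190). The lid is flat with its knob up, and the bystanders are in place. I'll check the tip height and that it's still.

```bash
python3 -m jog '[[0,0,0,0,1],[0,0,0,0,1],[0,0,0,0,1],[0,0,0,0,1],[0,0,0,0,1],[0,0,0,0,1],[0,0,0,0,1],[0,0,0,0,1],[0,0,0,0,1],[0,0,0,0,1]]' 30; python3 -c "
from h import *
from scipy.optimize import least_squares
s=load('scene')
f=lambda q:np.subtract(proj(s,(.477,q[0],q[1])),(338,190)); print('tip y,z',least_squares(f,[-.05,.2]).x)
f=lambda q:np.subtract(proj(s,(.477,q[0],q[1])),(316,102.5)); print('butt',least_squares(f,[-.05,.5]).x)
print(np.abs(st()['joint_vel']).max())"
```

```text
time: 21.6
ee_pos: [0.4765, -0.0476, 0.472]
eef_rot: [0.698, 0.716, 0.009, 0.008]
ft_force: [0.6, 0.2, -3.4]
width: 0.0277
tip y,z [-0.10077808  0.21199931]
butt [-0.03243655  0.48526667]
t 21.6 p [ 0.4765 -0.0476  0.472 ] F [ 0.6  0.2 -3.4] w 0.0277
[[-0.025  0.999  0.024]
 [ 1.     0.025  0.001]
 [ 0.     0.024 -1.   ]]
[ 0.684  0.005 -0.673  1.371  0.002  1.742  0.037]
0.002506365429731722
```

The tip is at z ≈ 0.21 m, against the 0.112 m needed. The fitted length is 0.282 m (the real one is 0.285), and the arm is still.

```bash
python3 -c "
from bench import r
r.close_job()"
```

```text
the job is handed in; nothing more can be done
```

I set the lid down flat and knob up on the bench left of the box. I then lifted the chisel by its handle and handed the job in at about 21.6 s of the 54 s; the hand-in reports no verdict.

**Lifting the chisel:** The moves offer no way to tilt the tool, so I used a light 5 N grip that let the chisel pivot handle-up in the pads. The blade slid out from under the guard as I lifted. I then raised the grip to 30 N.

**Last checks:**
- **Chisel height:** The blade tip is at about z = 0.21 m and the butt at about 0.485 m; 0.112 m is required.
- **Measurement check:** The two ends fit a length of 0.282 m, against the true 0.285 m.
- **Holding:** The arm is still. The finger opening is 28 mm on the 30 mm handle. The load reads 2.4–3.4 N against about 2.4 N of weight, with some sensor noise.
- **Lid:** After release its measured corners matched its size to within about 8 mm. The gripper height and a rise in force when I set it down also fit it resting on the bench.
- **Bystanders:** The red and blue cutters, ring and sanding block look unmoved in the last picture; I did not measure them.

No check failed. I judged the slanted pass through the mouth only from pictures and arm height, and did not measure the chisel's angle there. For a moment the load fell to 0.8 N, probably because the tip touched the box floor or lip. I backed off before lifting on.

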